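Clamp the fume-extractor tube in its hinged saddle

TASK

On the soldering bench, close the clamp that has the aluminium tube lying in it: swing its orange hinged half over the tube until it is fully shut, then swing the bolt with the black grip up into the slot of the orange ear until it stands fully upright. Leave the empty spare clamp alone.

Things in the scene. Friction and masses are not known exactly. Their poses are not given: they have to be found in the camera images.
- clamp: The clamp to close, fixed to the bench, with an aluminium tube (dia. 50, 260 mm long, fixed) lying in it, axis at z = 75 mm. Origin: on the bench under the clamp's middle; z up; y along the tube (flared black nozzle at +y); x across it, hinge at -x, bolt at +x. Rail 90 x 240 x 12 mm under it. At the ear and the bolt's grip, 50 mm is free on either side along y, seen from above.
- cap (a joint): Orange half's angle, rad: 0 shut (stop); grows as it swings up and back to -x, 1.57 upright, stop 2.0. Pin along y at clamp x -46, z 75 mm. Shut, it arches to z 110 and ends in an ear 36 mm wide (y), x 32 to 72, z 75 to 83, with a 14 mm slot open to +x. Pinch the ear's y sides 103 mm from the pin (shut: x 57, z 79). Stays where left, about 1 N at the ear moves it; pads may hold it back, so press it home.
- bolt (a joint): Swing bolt's angle, rad: 0 upright in the slot (stop); grows as it swings out and down to the clamp's +x, 1.57 would be level, stop 1.35. Pin along y at clamp x 54, z 45 mm. 8 mm rod with a black bar grip, 24 mm wide (y), 18 thick, 42 to 102 mm from the pin; pinch its y sides 84 mm from the pin. Stays where left; about 1 N at the grip moves it.
- spare_ear (a point): Middle of the orange ear of the spare clamp: the same kind of clamp, open, on the same kind of rail, but with no tube in it. Not to be moved.

How it is judged:
By the outcome, as a careful person would: the job done as asked, in the order asked, and still so for the second after the job is handed in, with the robot touching nothing.
It also fails if it takes over 54 s, if anything falls off the work surface, if the arm or the gripper's body presses on something with over 40 N, if the wrist force passes 120 N, or if a joint passes its speed limit or range.

ROBOT

A 7-joint arm with a two-finger parallel gripper is mounted at the origin on the work surface. World frame = base frame: x ahead of the robot, y to its left, z up, the work surface at z = 0. Lengths are in m, angles in rad, forces in N, time in s.
With the tool pointing down it reaches from about 0.425 to 0.925 m from the base axis. Payload 6.8 kg.
Tool frame: the origin (TCP) lies at the centre of the arm's flange, where the gripper is bolted on; the fingertips stand 173 mm ahead of it and the grasp point (between the pads) lies 155 mm ahead of it (r.hold_point_z is the distance from the TCP to the grasp point, in m); z points along the fingers, x is the direction in which the jaws open and shut, and the axes are right-handed (so a half turn about z gives the same grasp; the last joint's range is limited). The gripper opens to 85 mm and grips with 20 to 120 N. Pads are 22 mm wide; open, the fingers measure 114 mm over their backs; the gripper's body (76 mm by 85 mm) begins 54 mm behind the grasp point. The pads swing forward as they close: fully open they stand 13 mm farther back than shut.
Start: joints at [1.218, 0.477, 0.022, 1.555, -0.011, 1.109, -0.083], TCP at [0.164, -0.655, 0.405] pointing down, gripper open.
Joint ranges: [-2.96, 2.96], [-0.34, 2.1], [-1.41, 1.46], [0.24, 2.44], [-1.37, 4.51], [0.17, 1.92], [-2.96, 2.96]. Speed limits (rad/s): [2.39, 2.39, 3.14, 3.14, 3.14, 3.14, 3.14].

INTERFACE

Orientations are given as a rotation vector (axis times angle).
In Python, from bench import r gives the robot as it stands.
- The arm moves only by the tool apply_moves, never from a script. Its arguments are lists of equal length, an entry for each row: "dp": the shift along the tool's x, y, z scaled (see below), a list of three; "twist": the turn, a rotation vector about the tool's x, y, z scaled (see below), a list of three; "jaw": the closure in counts, from 0 (fully open) to 255 (shut). In form: {"dp": [[x, y, z], ...], "twist": [[rx, ry, rz], ...], "jaw": [jaw, ...]}. A call has 1 to 20 rows; each row shifts and turns the pose as measured when the row begins, along the tool's axes as they then stand; what a row does not reach is not made up. The controller multiplies each number of a shift by 12 cm and each number of a turn by 120 degrees. A row lasts 1/10 s, in which the tool goes at most 50 mm and 8.59 degrees, less where a joint would pass 70% of its speed; a pose out of reach is approached as far as the arm can. A call with a number of a shift or a turn outside -1 to 1 is refused whole. A call with a gripper value outside its range is refused whole. The fingers move at their own pace and stop on an object; "grip_force" is the grip in N (left out, the last holds). Time passes only in rows, so rows that do not move let the fingers close. It gives the time, the measured TCP pose, the force and the opening at its end, in the units of the state.
- r.get_obs(): the state, without advancing time (a new reading comes with each control period).
- r.grab_frame(name): name is "side" or "top"; returns a dict with "color" (400x640x3 uint8, red, green, blue), "z_map" (400x640 float32, m along the optical axis (not along the pixel's ray), 0 where there is no reading), "intrinsics" (3x3 intrinsics, pixels), "R" (3x3) and "t" (3): a world point X has camera coordinates R X + t. Camera axes: x right, y down, z forward; pixel columns grow to the right and rows downward; lengths in m; the calibration is good to about 2 mm. A picture is of the moment at which its call begins.
- r.hand_in(): hands the job in, once; it reports no verdict.
The state is a dict: "clock": time; "joints": joint angles; "qvel": joint speeds; "tau": joint torques, N m; "tcp_pos": TCP position; "orientation": TCP orientation; "contact_force": force on the tool from outside, world axes, zero at the start; "moment": the same for the moment, N m; "grip_width": finger opening in m.
Only numpy, scipy, OpenCV 4.12 (cv2) and the standard library are available. Lean on these libraries where they do the work, as an engineer would, in place of code of your own. Each camera call takes 0.05 s, during which the arm holds its last target.

## Working session

There is one attempt and no reset: what is moved stays moved. The work goes in short steps, Python scripts to look and compute and a tool call to move; the robot and the scene stay as the last step left them, time stands still between calls to the robot, and variables do not carry over. Pictures are saved under pics/ and viewed, and the job is handed in when it is done.

Besides the shell and the picture viewer there is one more tool, called after "Call:" as name(argument=value, ...), one argument or row to a line, values as JSON. apply_moves: Moves the arm, as the interface text tells. Shifts and turns lie within -1 to 1; 1 stands for 12 cm of shift or 120 degrees of turn. Its arguments: {"type":"object","properties":{"dp":{"type":"array"},"twist":{"type":"array"},"jaw":{"type":"array"},"grip_force":{"type":"number"}},"required":["dp","twist","jaw"]}

```bash
ls; mkdir -p pics; python3 - <<'E'
from bench import r
import cv2,pickle
o=r.get_obs();print(o, r.hold_point_z)
for n in("side","top"):
    f=r.grab_frame(n);pickle.dump(f,open(n+"0.pkl","wb"))
    cv2.imwrite(f"pics/{n}0.png",f["color"][:,:,::-1]);print(n,f["intrinsics"],f["R"],f["t"])
E
```

```text
pics
{'clock': 0.0, 'joints': array([ 1.21785324,  0.47780762,  0.02238015,  1.55641284, -0.01149676,
        1.10930725, -0.08308697]), 'qvel': array([-0.00100317, -0.00049828,  0.00062376, -0.00036594, -0.00110869,
        0.000159  , -0.00020715]), 'tau': array([-1.12081816e-03, -5.96445429e+01,  1.60797179e+00, -2.81195426e+01,
        1.25261623e-02,  9.51884984e-03, -1.75458820e-05]), 'tcp_pos': array([ 0.16354733, -0.65461747,  0.40373749]), 'orientation': array([-2.47531285e+00,  1.93293484e+00,  2.37769795e-03]), 'contact_force': array([-0.08192419, -0.19034303,  0.66897127]), 'moment': array([-0.04956686, -0.00137576, -0.0293713 ]), 'grip_width': 0.08571196299350019} 0.1547
side [[469.41591051   0.         316.78318589]
 [  0.         469.41591051 201.96786125]
 [  0.           0.           1.        ]] [[ 0.92729402 -0.37383511 -0.01931601]
 [-0.28897366 -0.68208671 -0.67175289]
 [ 0.23794962  0.62849426 -0.74052343]] [-0.48689783  0.20832609  0.7695087 ]
top [[409.78501633   0.         321.7332831 ]
 [  0.         409.78501633 197.95021739]
 [  0.           0.           1.        ]] [[-0.02421064 -0.99965807 -0.00987835]
 [-0.99340872  0.02516435 -0.11182962]
 [ 0.11203997  0.00710578 -0.99367829]] [0.01183137 0.53562927 0.69429596]
```

```bash
ls pics
```

```text
side0.png
top0.png
```

View pics/side0.png

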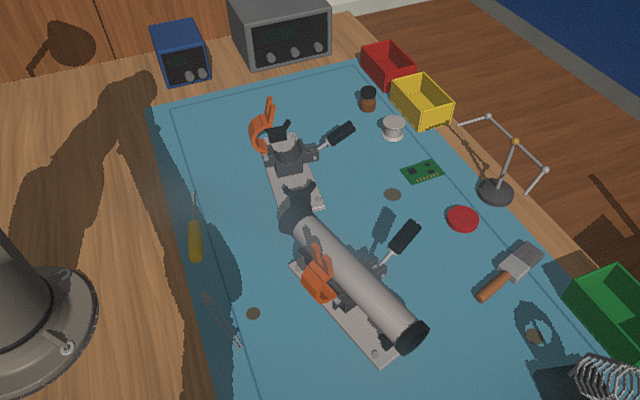

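View pics/top0.png

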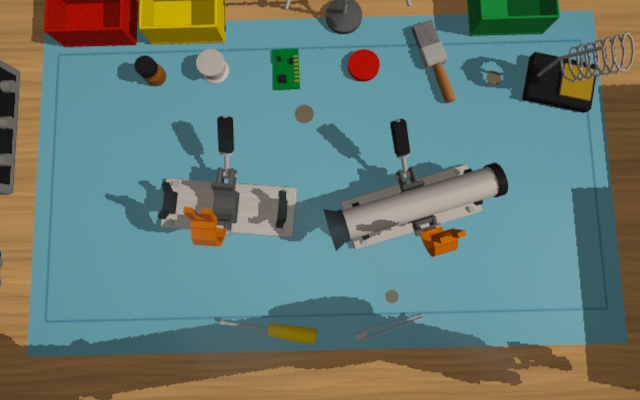

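The target is the clamp at right in the top view, tube from about (340,228) to (495,180), cap ear at (450,237), bolt grip at (400,137). The empty spare is at (225,205). Now measuring.

```bash
cat > h.py <<'E'
import numpy as np,cv2,pickle
def cloud(f):
    z=f["z_map"];K=f["intrinsics"];v,u=np.mgrid[:z.shape[0],:z.shape[1]]
    P=np.stack([(u-K[0,2])/K[0,0]*z,(v-K[1,2])/K[1,1]*z,z],-1)
    W=(P-f["t"])@f["R"]; W[z==0]=np.nan
    return W
E
python3 - <<'E'
from h import *
from scipy.optimize import least_squares
top=pickle.load(open("top0.pkl","rb"));sd=pickle.load(open("side0.pkl","rb"))
Wt=cloud(top);Ws=cloud(sd)
for n,f,W in(("top",top,Wt),("side",sd,Ws)):
    hsv=cv2.cvtColor(f["color"],cv2.COLOR_RGB2HSV)
    org=(hsv[...,0]>5)&(hsv[...,0]<18)&(hsv[...,1]>190)&(hsv[...,2]>120)&(W[...,2]>.03)
    k,l,s,c=cv2.connectedComponentsWithStats(org.astype(np.uint8))
    for i in range(1,k):
        if s[i,4]>80: print(n,c[i],s[i,4],np.nanmedian(W[l==i],0),np.nanmin(W[l==i],0),np.nanmax(W[l==i],0))
    # mat plane
    print("mat z",np.nanmedian(W[(hsv[...,0]>85)&(hsv[...,0]<105)&(hsv[...,1]>80)][:,2]))
# tube: gray pts
pts=[]
for f,W in((top,Wt),(sd,Ws)):
    hsv=cv2.cvtColor(f["color"],cv2.COLOR_RGB2HSV)
    m=(hsv[...,1]<60)&(hsv[...,2]>90)&(W[...,2]>.075)&(W[...,2]<.11)&(np.abs(W[...,0]-.5)<.2)&(W[...,1]<0.02)&(W[...,1]>-.5)
    p=W[m];print(len(p),p.min(0),p.max(0));pts.append(p)
for p in pts+[np.vstack(pts)]:
    def res(a):
        d=np.array([np.sin(a[2]),np.cos(a[2]),0]);o=np.array([a[0],-.22,a[1]])
        q=p-o;q=q-(q@d)[:,None]*d
        return np.linalg.norm(q,axis=1)-.025
    s=least_squares(res,[np.median(p[:,0]),.075,0],loss="soft_l1",f_scale=.002)
    print(s.x,np.median(abs(s.fun)))
print("grip px",Wt[125:150:4,400],Ws[235,402])
E
```

```text
top [205.24736842 227.18105263] 950 [0.48226895 0.16691285 0.15346917] [0.45713474 0.1522915  0.08908578] [0.50993936 0.19024051 0.19376124]
top [430.26380368 233.24539877] 163 [ 0.46823363 -0.16989175  0.09525366] [ 0.45542416 -0.19247541  0.09175196] [ 0.47715795 -0.15822798  0.15335559]
top [447.34217507 243.03183024] 377 [ 0.45161755 -0.18225283  0.1504636 ] [ 0.43440193 -0.20010211  0.12382085] [ 0.4677515  -0.1603386   0.19549516]
mat z 0.0020138651416245017
mat z 0.0020637533548390216
4557 [ 0.43845329 -0.28749938  0.07502095] [ 0.64960831 -0.03518875  0.10984466]
4318 [ 0.45188119 -0.28392863  0.07501382] [ 0.6523131  -0.01199953  0.10986709]
[ 0.53590509  0.07558454 -0.26808049] 0.0006108363925032036
[ 0.5381632   0.07566059 -0.26813168] 0.0006378243934455578
[ 0.53712516  0.07556128 -0.27026025] 0.0008144397927107895
grip px [[ 0.64017427 -0.12951656  0.11297655]
 [ 0.63512659 -0.13023484  0.10770038]
 [ 0.62940708 -0.13053869  0.10455978]
 [ 0.62392949 -0.13105447  0.1003013 ]
 [ 0.61840595 -0.13158689  0.09593861]
 [ 0.61241531 -0.13180401  0.09321182]
 [ 0.6072094  -0.13270126  0.08689975]] [ 0.62304489 -0.13245941  0.09668126]
```

```bash
python3 - <<'E'
import cv2
a=cv2.imread("pics/top0.png")[100:270,310:520];cv2.imwrite("pics/t0c.png",cv2.resize(a,None,fx=3.6,fy=3.5,interpolation=cv2.INTER_CUBIC))
a=cv2.imread("pics/side0.png")[180:380,260:460];cv2.imwrite("pics/s0c.png",cv2.resize(a,None,fx=3,fy=3,interpolation=cv2.INTER_CUBIC))
E
```

```text
(no output)
```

View pics/t0c.png

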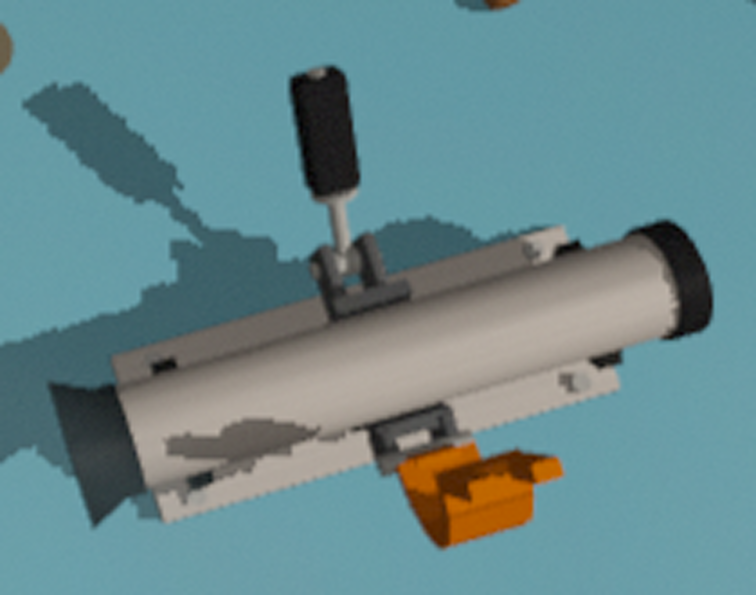

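View pics/s0c.png

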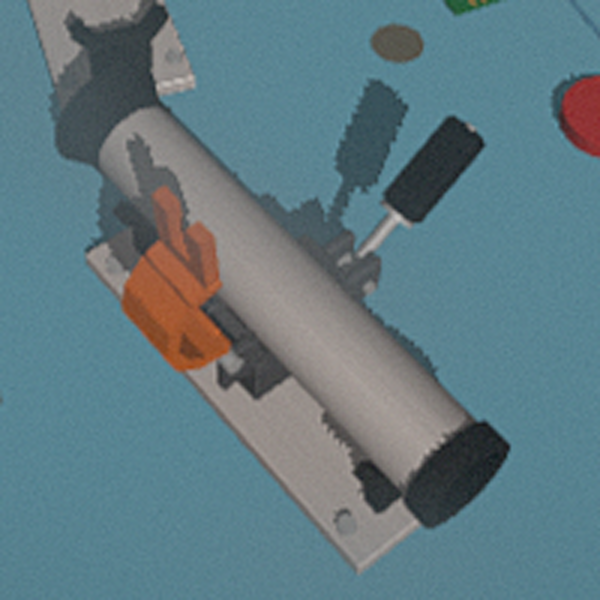

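```bash
python3 - <<'E'
from h import *
psi=.2685;c,s=np.cos(psi),np.sin(psi)
ex=np.array([c,s,0]);ey=np.array([-s,c,0]);o=np.array([.537,-.22,0])
for n in("top","side"):
    f=pickle.load(open(n+"0.pkl","rb"));W=cloud(f)
    hsv=cv2.cvtColor(f["color"],cv2.COLOR_RGB2HSV)
    L=np.stack([(W-o)@ex,(W-o)@ey,W[...,2]],-1)
    m=(f["color"].max(2)<70)&(L[...,2]>.06)&(L[...,0]>.05)&(L[...,0]<.17)&(abs(L[...,1]-.05)<.08)
    p=L[m];print(n,"grip",len(p),np.percentile(p,[1,50,99],axis=0).round(4).tolist())
    ang=np.arctan2(p[:,0]-.054,p[:,2]-.045);print(" ang",np.median(ang),"r",np.percentile(np.hypot(p[:,0]-.054,p[:,2]-.045),[2,98]))
    m=(hsv[...,0]>5)&(hsv[...,0]<18)&(hsv[...,1]>150)&(hsv[...,2]>70)&(L[...,2]>.07)&(L[...,1]<.15)&(L[...,0]<0)&(L[...,0]>-.16)
    p=L[m];print(n,"org",len(p),np.percentile(p,[1,50,99],axis=0).round(4).tolist())
    q=p[np.hypot(p[:,0]+.046,p[:,2]-.075)>.085];print(" ear",len(q),np.percentile(q,[2,50,98],axis=0).round(4).tolist())
    a=np.arctan2(q[:,2]-.075,q[:,0]+.046);print("ang",np.percentile(a,[5,25,50,75,95]),np.percentile(np.hypot(q[:,0]+.046,q[:,2]-.075),[2,98]))
    m=(hsv[...,1]<60)&(abs(L[...,2]-.014)<.003)&(abs(L[...,0])<.06)&(abs(L[...,1]-.05)<.16)
    p=L[m];print(n,"rail",len(p),np.percentile(p,[.5,99.5],axis=0).round(4).tolist())
E
```

```text
top grip 525 [[0.0547, 0.0502, 0.061], [0.1068, 0.0626, 0.0978], [0.1328, 0.0732, 0.1145]]
 ang 0.7797740425788205 r [0.01706873 0.10170464]
top org 849 [[-0.0849, 0.0435, 0.0923], [-0.0637, 0.0669, 0.1484], [-0.0475, 0.079, 0.1946]]
 ear 254 [[-0.0657, 0.0444, 0.1615], [-0.06, 0.0592, 0.1843], [-0.0552, 0.0789, 0.1949]]
ang [1.67431811 1.67801323 1.69894864 1.72199796 1.74374784] [0.08693436 0.1207942 ]
top rail 1840 [[-0.0455, -0.0567, 0.011], [0.0433, 0.1795, 0.0168]]
side grip 538 [[0.0849, 0.0493, 0.0741], [0.1077, 0.0573, 0.0959], [0.1323, 0.0704, 0.1145]]
 ang 0.8038388209405714 r [0.04602628 0.10181043]
side org 784 [[-0.0845, 0.0433, 0.0888], [-0.0727, 0.0538, 0.1358], [-0.0463, 0.0774, 0.1551]]
 ear 2 [[-0.0588, 0.0434, 0.1604], [-0.0566, 0.0437, 0.161], [-0.0543, 0.044, 0.1617]]
ang [1.66813608 1.6792118  1.69305646 1.70690111 1.71797683] [0.08631234 0.08708635]
side rail 1826 [[-0.0443, -0.0577, 0.0111], [-0.0007, 0.1791, 0.0169]]
```

```bash
cat >> h.py <<'E'
from scipy.spatial.transform import Rotation as Ro
psi=.2685;EX=np.array([np.cos(psi),np.sin(psi),0]);EY=np.array([-np.sin(psi),np.cos(psi),0])
O=np.array([.537,-.22,0])+.061*EY
TIP=.173
def need(o,x,y,z,tip=TIP):
    "clamp-frame tip target (m) -> shift in tool axes in units of .12 m and twist units"
    R=Ro.from_rotvec(o["orientation"]).as_matrix()
    D=np.column_stack([-EY,-EX,[0,0,-1]])
    tgt=O+x*EX+y*EY+np.array([0,0,z+tip])
    d=R.T@(tgt-o["tcp_pos"])/.12
    w=Ro.from_matrix(R.T@D).as_rotvec()/np.radians(120)
    T=o["tcp_pos"]-O
    print("t",o["clock"],"tip now(clamp)",(T@EX).round(4),(T@EY).round(4),(T[2]-tip).round(4),"F",o["contact_force"].round(1),"grip",round(o["grip_width"],4))
    print(" total dp",d.round(3),"twist",w.round(4))
E
python3 -c "
from h import *;from bench import r
need(r.get_obs(),-.095,0,.225)"
```

```text
t 0.1 tip now(clamp) -0.4754 -0.381 0.2308 F [-0.8  0.1 -0.6] grip 0.0852
 total dp [-3.249 -3.094  0.053] twist [ 0.0001  0.0008 -0.0113]
```

Call:
apply_moves(
  dp=[
    [-0.29,-0.275,0],
    [-0.29,-0.275,0],
    [-0.29,-0.275,0],
    [-0.29,-0.275,0],
    [-0.29,-0.275,0],
    [-0.29,-0.275,0],
    [-0.29,-0.275,0],
    [-0.29,-0.275,0],
    [-0.29,-0.275,0],
  ],
  twist=[
    [0,0,-0.011],
    [0,0,0],
    [0,0,0],
    [0,0,0],
    [0,0,0],
    [0,0,0],
    [0,0,0],
    [0,0,0],
    [0,0,0],
  ],
  jaw=[213,213,213,213,213,213,213,213,213],
  grip_force=40,
)

```text
clock: 1.0
tcp_pos: [0.3698, -0.266, 0.3994]
orientation: [2.484, -1.919, -0.01]
contact_force: [0.3, 0.2, -0.6]
grip_width: 0.014
```

```bash
python3 -c "
from h import *;from bench import r
need(r.get_obs(),-.095,0,.225)"
```

```text
t 1.0 tip now(clamp) -0.1734 -0.061 0.2264 F [ 0.3  0.2 -0.6] grip 0.014
 total dp [-0.517 -0.647  0.01 ] twist [ 0.0027  0.0017 -0.0063]
```

Call:
apply_moves(
  dp=[
    [-0.25,-0.3,0],
    [-0.2,-0.25,0],
    [-0.07,-0.1,0],
    [0,0,0],
  ],
  twist=[
    [0,0,-0.006],
    [0,0,0],
    [0,0,0],
    [0,0,0],
  ],
  jaw=[213,213,213,213],
)

```text
clock: 1.4
tcp_pos: [0.4326, -0.1746, 0.3991]
orientation: [2.51, -1.889, -0.011]
contact_force: [-0.7, -0.3, -0.3]
grip_width: 0.0137
```

```bash
python3 -c "
from h import *;from bench import r
need(r.get_obs(),-.095,0,.17)
f=r.grab_frame('side');cv2.imwrite('pics/s1.png',cv2.resize(f['color'][100:350,200:500,::-1],None,fx=2.4,fy=2.4))"
```

```text
t 1.4 tip now(clamp) -0.0886 0.0105 0.2261 F [-0.7 -0.3 -0.3] grip 0.0137
 total dp [0.089 0.052 0.467] twist [0.0022 0.0024 0.0057]
```

View pics/s1.png

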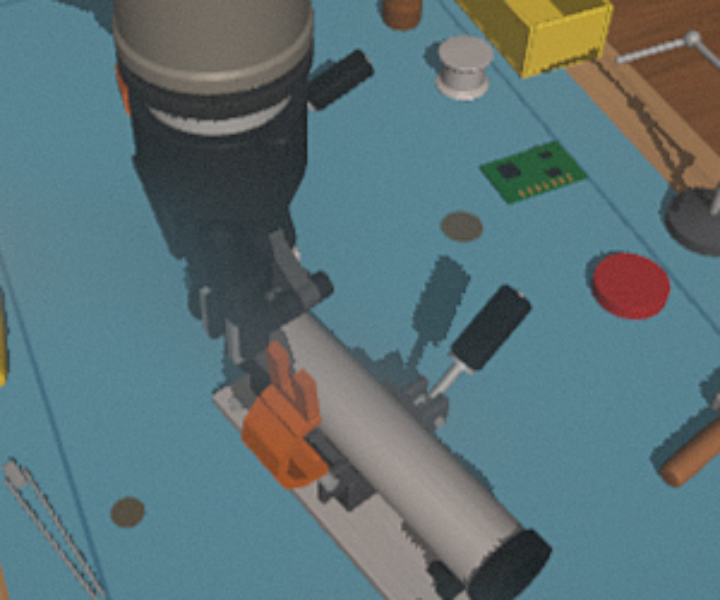

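The fingers stand just behind and above the ear (ear at crop (285,375)), the bolt grip is unchanged at (490,330). Next I centre them and lower behind the ear.

Call:
apply_moves(
  dp=[
    [0.09,0.06,0],
    [0.0,0.0,0.2],
    [0,0,0.2],
    [0,0,0.05],
    [0,0,0],
  ],
  twist=[
    [0.002,0.002,0.006],
    [0,0,0],
    [0,0,0],
    [0,0,0],
    [0,0,0],
  ],
  jaw=[213,213,213,213,213],
)

```text
clock: 1.95
tcp_pos: [0.4228, -0.1984, 0.3437]
orientation: [2.478, -1.924, 0.002]
contact_force: [0.8, -0.7, -0.2]
grip_width: 0.014
```

```bash
python3 -c "
from h import *;from bench import r
need(r.get_obs(),-.06,0,.165)
f=r.grab_frame('side');cv2.imwrite('pics/s2.png',cv2.resize(f['color'][180:330,240:440,::-1],None,fx=3.6,fy=3.6))"
```

```text
t 1.95 tip now(clamp) -0.1044 -0.0099 0.1707 F [ 0.8 -0.7 -0.2] grip 0.014
 total dp [-0.089 -0.369  0.047] twist [ 0.0013 -0.0016 -0.0086]
```

View pics/s2.png

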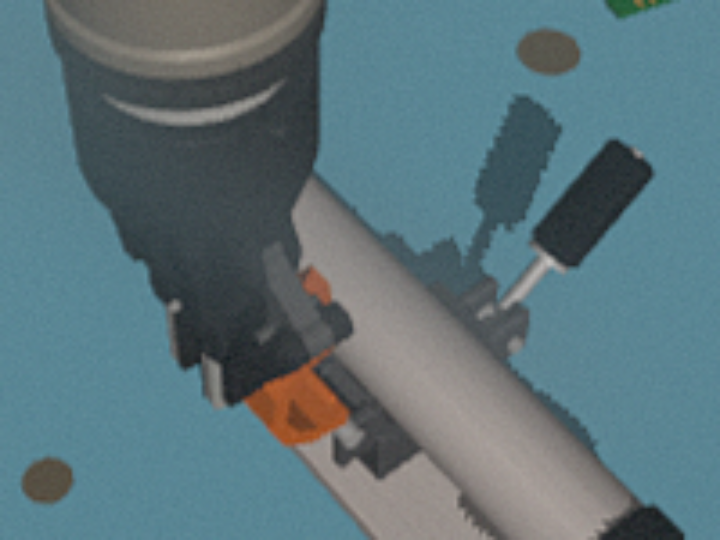

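Fingers are lowered behind the ear, slightly off centre (10 mm to the -y side). I correct that, then push gently.

Call:
apply_moves(
  dp=[
    [-0.08,0,0.03],
    [0,0,0],
    [0,-0.1,0],
    [0,-0.1,0],
    [0,0,0],
  ],
  twist=[
    [0,0,-0.008],
    [0,0,0],
    [0,0,0],
    [0,0,0],
    [0,0,0],
  ],
  jaw=[213,213,213,213,213],
)

```text
clock: 2.5
tcp_pos: [0.4462, -0.1824, 0.3435]
orientation: [2.496, -1.904, 0.012]
contact_force: [-0.0, -0.1, 0.1]
grip_width: 0.0144
```

```bash
python3 -c "
from h import *;from bench import r
need(r.get_obs(),-.06,0,.165)"
```

```text
t 2.5 tip now(clamp) -0.0775 -0.0006 0.1705 F [-0.  -0.1  0.1] grip 0.0144
 total dp [-0.006 -0.146  0.046] twist [-0.0012 -0.0036 -0.0006]
```

Call:
apply_moves(
  dp=[
    [0,-0.12,0],
    [0,-0.15,-0.02],
    [0,-0.15,-0.02],
    [0,0,0],
  ],
  twist=[
    [0,0,0],
    [0,0,0],
    [0,0,0],
    [0,0,0],
  ],
  jaw=[213,213,213,213],
)

```text
clock: 2.9
tcp_pos: [0.4988, -0.1676, 0.3482]
orientation: [2.496, -1.903, 0.01]
contact_force: [-0.2, 0.2, -0.2]
grip_width: 0.0144
```

```bash
python3 -c "
from h import *;from bench import r
need(r.get_obs(),.003,0,.162)
f=r.grab_frame('side');cv2.imwrite('pics/s3.png',cv2.resize(f['color'][180:330,240:440,::-1],None,fx=3.6,fy=3.6))"
```

```text
t 2.9 tip now(clamp) -0.0229 -0.0004 0.1752 F [-0.2  0.2 -0.2] grip 0.0144
 total dp [-0.004 -0.216  0.111] twist [-0.0006 -0.0033 -0.0003]
```

View pics/s3.png

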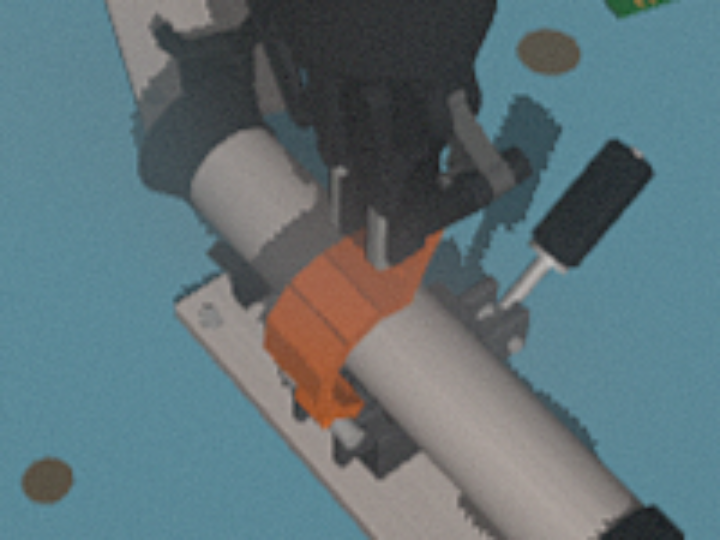

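The cap has followed and leans over the tube, with the finger on the ear near (380,265). I continue along the arc.

Call:
apply_moves(
  dp=[
    [0,-0.11,0.04],
    [0,-0.11,0.06],
    [0,-0.1,0.08],
    [0,-0.1,0.1],
    [0,-0.07,0.12],
    [0,-0.06,0.12],
    [0,0,0],
  ],
  twist=[
    [0,0,0],
    [0,0,0],
    [0,0,0],
    [0,0,0],
    [0,0,0],
    [0,0,0],
    [0,0,0],
  ],
  jaw=[213,213,213,213,213,213,213],
)

```text
clock: 3.65
tcp_pos: [0.5661, -0.1495, 0.2783]
orientation: [2.492, -1.903, 0.004]
contact_force: [-0.3, 0.1, -0.5]
grip_width: 0.0142
```

```bash
python3 -c "
from h import *;from bench import r
need(r.get_obs(),.049,0,.081)
f=r.grab_frame('side');cv2.imwrite('pics/s4.png',cv2.resize(f['color'][180:330,240:440,::-1],None,fx=3.6,fy=3.6))"
```

```text
t 3.65 tip now(clamp) 0.0467 -0.0007 0.1053 F [-0.3  0.1 -0.5] grip 0.0142
 total dp [-0.007 -0.02   0.203] twist [ 0.0013 -0.0026 -0.001 ]
```

View pics/s4.png

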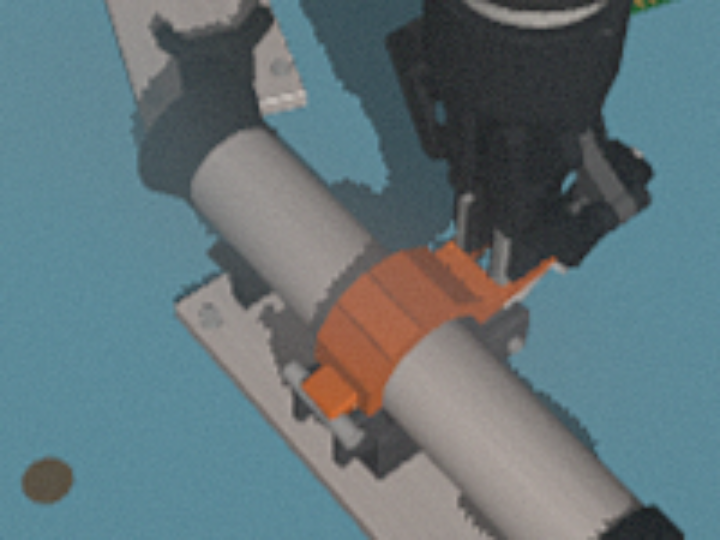

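The cap is nearly shut, with the ear still a little raised at (530,280). I press it home straight down in small steps.

Call:
apply_moves(
  dp=[
    [0,-0.02,0.06],
    [0,0,0.06],
    [0,0,0.05],
    [0,0,0.04],
    [0,0,0.04],
  ],
  twist=[
    [0,0,0],
    [0,0,0],
    [0,0,0],
    [0,0,0],
    [0,0,0],
  ],
  jaw=[213,213,213,213,213],
)

```text
clock: 4.2
tcp_pos: [0.5695, -0.1495, 0.255]
orientation: [2.49, -1.906, 0.012]
contact_force: [-22.9, 5.1, 64.8]
grip_width: 0.014
```

```bash
python3 -c "
from h import *;from bench import r
need(r.get_obs(),.049,0,.081)"
```

```text
t 4.2 tip now(clamp) 0.05 -0.0017 0.082 F [-22.9   5.1  64.8] grip 0.014
 total dp [-0.014  0.009  0.008] twist [-0.     -0.0044 -0.0021]
```

The tip is at z 82 mm with 65 N of press, so it is against the stop. I raise the tool and check.

Call:
apply_moves(
  dp=[
    [0,0,-0.1],
    [0,0,-0.3],
    [0,0,-0.35],
    [0,0,0],
  ],
  twist=[
    [0,0,0],
    [0,0,0],
    [0,0,0],
    [0,0,0],
  ],
  jaw=[213,213,213,240],
)

```text
clock: 4.6
tcp_pos: [0.5689, -0.1488, 0.3501]
orientation: [2.49, -1.907, 0.015]
contact_force: [0.7, -0.1, -0.1]
grip_width: 0.0052
```

```bash
python3 -c "
from h import *;from bench import r
need(r.get_obs(),.16,0,.11)
f=r.grab_frame('side');cv2.imwrite('pics/s5.png',cv2.resize(f['color'][180:330,240:440,::-1],None,fx=3.6,fy=3.6))
W=cloud(f);L=np.stack([(W-O)@EX,(W-O)@EY,W[...,2]],-1)
hsv=cv2.cvtColor(f['color'],cv2.COLOR_RGB2HSV)
m=(hsv[...,0]>3)&(hsv[...,0]<18)&(hsv[...,1]>150)&(L[...,0]>.035)&(L[...,0]<.075)&(abs(L[...,1])<.022)&(L[...,2]>.06)
p=L[m];print(len(p),np.percentile(p,[5,25,50,75,95],axis=0).round(4).tolist())"
```

```text
t 4.6 tip now(clamp) 0.0496 -0.0008 0.1771 F [ 0.7 -0.1 -0.1] grip 0.0052
 total dp [-0.018 -0.919  0.561] twist [-0.0007 -0.0052 -0.0025]
121 [[0.0498, -0.0171, 0.0785], [0.0587, -0.0115, 0.082], [0.0638, 0.0082, 0.0834], [0.0676, 0.0122, 0.0842], [0.0712, 0.0163, 0.0857]]
```

View pics/s5.png

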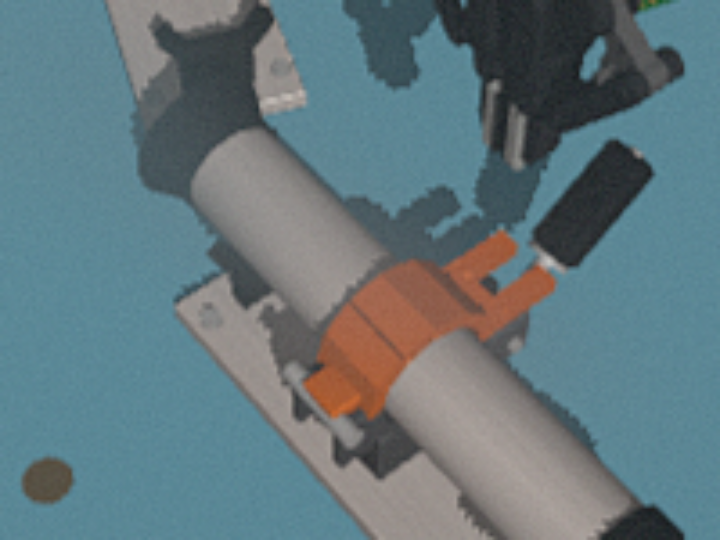

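The cap is shut: ear top at z ≈ 83 mm and level, slot open toward the rod near (545,260). I go over the grip to its outer side, then down.

Call:
apply_moves(
  dp=[
    [0,-0.3,0],
    [0,-0.35,0],
    [0,-0.3,0],
    [0,0,0],
    [-0.02,0,0.25],
    [0,0,0.25],
    [0,0,0.05],
    [0,0,0],
  ],
  twist=[
    [0,0,0],
    [0,0,0],
    [0,0,0],
    [0,-0.005,-0.002],
    [0,0,0],
    [0,0,0],
    [0,0,0],
    [0,0,0],
  ],
  jaw=[240,240,240,240,240,240,240,240],
)

```text
clock: 5.45
tcp_pos: [0.6751, -0.1184, 0.2696]
orientation: [2.487, -1.904, -0.019]
contact_force: [-0.2, -0.9, 0.0]
grip_width: 0.0047
```

```bash
python3 -c "
from h import *;from bench import r
need(r.get_obs(),.074,0,.11)
f=r.grab_frame('side');cv2.imwrite('pics/s6.png',cv2.resize(f['color'][130:330,240:480,::-1],None,fx=3,fy=3))"
```

```text
t 5.45 tip now(clamp) 0.1601 0.0004 0.0966 F [-0.2 -0.9  0. ] grip 0.0047
 total dp [ 0.006  0.719 -0.1  ] twist [ 0.0072  0.0019 -0.0021]
```

View pics/s6.png

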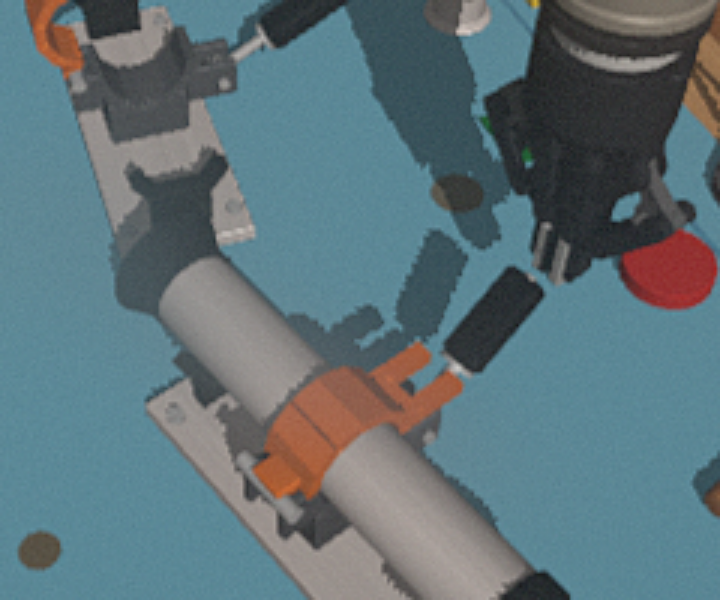

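Fingers are just outside the grip's end (530,275), centred on it. I push toward -x.

Call:
apply_moves(
  dp=[
    [0,0.12,-0.03],
    [0,0.12,-0.03],
    [0,0.12,-0.03],
    [0,0.12,-0.03],
    [0,0.08,-0.02],
    [0,0,0],
  ],
  twist=[
    [0.007,0,0],
    [0,0,0],
    [0,0,0],
    [0,0,0],
    [0,0,0],
    [0,0,0],
  ],
  jaw=[240,240,240,240,240,240],
)

```text
clock: 6.1
tcp_pos: [0.6222, -0.1313, 0.3072]
orientation: [-2.467, 1.88, -0.061]
contact_force: [0.9, -0.1, 0.6]
grip_width: 0.005
```

```bash
python3 -c "
from h import *;from bench import r
need(r.get_obs(),.074,0,.115)
f=r.grab_frame('side');cv2.imwrite('pics/s7.png',cv2.resize(f['color'][130:330,240:480,::-1],None,fx=3,fy=3))"
```

```text
t 6.1 tip now(clamp) 0.1057 0.0019 0.1342 F [ 0.9 -0.1  0.6] grip 0.005
 total dp [0.015 0.273 0.145] twist [-0.0265 -0.0035 -0.    ]
```

View pics/s7.png

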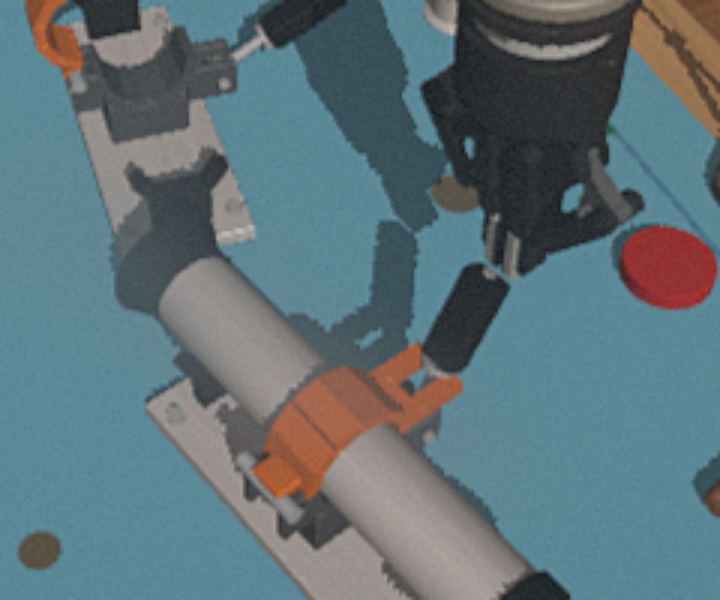

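The bolt has risen to about 0.4 rad, but the tip drifted up to z 134 mm, close to the grip's top at (485,275). I back off, straighten the tool, and go lower.

Call:
apply_moves(
  dp=[
    [0,-0.12,0],
    [0,0,0],
    [0.01,0,0.1],
    [0,0,0.08],
    [0,0,0],
  ],
  twist=[
    [-0.02,0,0],
    [-0.006,-0.003,0],
    [0,0,0],
    [0,0,0],
    [0,0,0],
  ],
  jaw=[240,240,240,240,240],
)

```text
clock: 6.65
tcp_pos: [0.6352, -0.1302, 0.2822]
orientation: [2.493, -1.904, -0.005]
contact_force: [0.3, -0.4, 0.8]
grip_width: 0.0051
```

```bash
python3 -c "
from h import *;from bench import r
need(r.get_obs(),.074,0,.112)"
```

```text
t 6.65 tip now(clamp) 0.1185 -0.0005 0.1092 F [ 0.3 -0.4  0.8] grip 0.0051
 total dp [-0.003  0.371 -0.021] twist [ 0.0026  0.     -0.001 ]
```

Call:
apply_moves(
  dp=[
    [0,0.1,0],
    [0,0.1,0],
    [0,0.07,0],
    [0,0.04,0],
    [0,0,0],
  ],
  twist=[
    [0,0,0],
    [0,0,0],
    [0,0,0],
    [0,0,0],
    [0,0,0],
  ],
  jaw=[240,240,240,240,240],
)

```text
clock: 7.15
tcp_pos: [0.595, -0.1415, 0.2822]
orientation: [2.493, -1.905, -0.005]
contact_force: [-0.3, -0.1, 0.0]
grip_width: 0.0049
```

```bash
python3 -c "
from h import *;from bench import r
need(r.get_obs(),.074,0,.112)
f=r.grab_frame('side');cv2.imwrite('pics/s8.png',cv2.resize(f['color'][130:330,240:480,::-1],None,fx=3,fy=3))"
```

```text
t 7.15 tip now(clamp) 0.0768 -0.0007 0.1092 F [-0.3 -0.1  0. ] grip 0.0049
 total dp [-0.006  0.023 -0.023] twist [ 0.0026  0.     -0.0014]
```

View pics/s8.png

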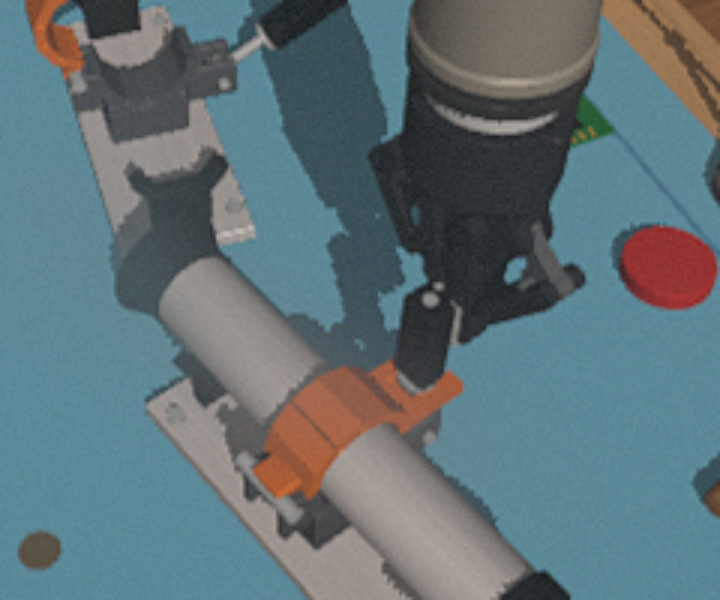

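The bolt is almost upright in the slot (grip at (425,335)). A few small presses will seat it against its stop.

Call:
apply_moves(
  dp=[
    [0,0.03,0],
    [0,0.03,0],
    [0,0.02,0],
  ],
  twist=[
    [0,0,0],
    [0,0,0],
    [0,0,0],
  ],
  jaw=[240,240,240],
)

```text
clock: 7.5
tcp_pos: [0.5898, -0.1423, 0.2834]
orientation: [-2.494, 1.901, -0.01]
contact_force: [7.3, 1.4, -4.9]
grip_width: 0.0053
```

```bash
python3 -c "
from h import *;from bench import r
need(r.get_obs(),.074,0,.112)"
```

```text
t 7.5 tip now(clamp) 0.0716 -0.0001 0.1104 F [ 7.3  1.4 -4.9] grip 0.0053
 total dp [-0.    -0.021 -0.013] twist [-0.0039 -0.0008 -0.0002]
```

Call:
apply_moves(
  dp=[
    [0,0.04,0],
    [0,0.04,0],
    [0,0.05,0],
  ],
  twist=[
    [0,0,0],
    [0,0,0],
    [0,0,0],
  ],
  jaw=[240,240,240],
)

```text
clock: 7.8
tcp_pos: [0.5846, -0.1426, 0.2853]
orientation: [-2.481, 1.88, -0.045]
contact_force: [19.5, 2.7, -12.9]
grip_width: 0.005
```

```bash
python3 -c "
from h import *;from bench import r
need(r.get_obs(),.074,0,.112)"
```

```text
t 7.8 tip now(clamp) 0.0664 0.001 0.1123 F [ 19.5   2.7 -12.9] grip 0.005
 total dp [ 0.009 -0.063  0.005] twist [-0.0193 -0.0027  0.0026]
```

The tip is blocked at 20 N while the TCP only tilts, so the bolt is at its stop. I back away and check.

Call:
apply_moves(
  dp=[
    [0,-0.1,0],
    [0,-0.25,0],
    [0,-0.3,-0.1],
    [0,-0.1,-0.35],
    [0,0,-0.35],
    [0,0,-0.2],
    [0,0,0],
  ],
  twist=[
    [0,0,0],
    [-0.02,0,0],
    [0,0,0],
    [0,0,0],
    [0,0,0],
    [0,0,0],
    [0,0,0],
  ],
  jaw=[240,240,240,240,240,240,240],
)

```text
clock: 8.5
tcp_pos: [0.6749, -0.1157, 0.4085]
orientation: [2.5, -1.891, -0.003]
contact_force: [0.4, 0.6, 0.6]
grip_width: 0.005
```

```bash
python3 -c "
from h import *;from bench import r
need(r.get_obs(),.074,0,.112)
ims=[]
for n in('side','top'):
    f=r.grab_frame(n);pickle.dump(f,open(n+'9.pkl','wb'))
    W=cloud(f);L=np.stack([(W-O)@EX,(W-O)@EY,W[...,2]],-1)
    m=(f['color'].max(2)<75)&(L[...,2]>.088)&(L[...,2]<.16)&(L[...,0]>.03)&(L[...,0]<.1)&(abs(L[...,1])<.02)
    p=L[m];print(n,len(p),np.percentile(p,[2,50,98],axis=0).round(4).tolist())
    for lo in(.09,.1,.11,.12,.13,.14):
        q=p[(p[:,2]>lo)&(p[:,2]<lo+.01)]
        if len(q):print(lo,np.percentile(q[:,0],[5,50,95]).round(4))
    hsv=cv2.cvtColor(f['color'],cv2.COLOR_RGB2HSV)
    m=(hsv[...,0]>3)&(hsv[...,0]<18)&(hsv[...,1]>150)&(L[...,0]>.035)&(L[...,0]<.075)&(abs(L[...,1])<.022)&(L[...,2]>.06)
    print('ear',np.percentile(L[m],[25,50,75],axis=0).round(4).tolist())
f=pickle.load(open('side9.pkl','rb'));cv2.imwrite('pics/s9.png',cv2.resize(f['color'][130:330,240:480,::-1],None,fx=3,fy=3))
f=pickle.load(open('top9.pkl','rb'));cv2.imwrite('pics/t9.png',f['color'][...,::-1])"
```

```text
t 8.5 tip now(clamp) 0.1606 0.003 0.2355 F [0.4 0.6 0.6] grip 0.005
 total dp [0.017 0.715 1.034] twist [ 0.0034 -0.0015  0.0034]
side 444 [[0.0451, -0.0115, 0.0943], [0.0475, -0.0062, 0.1277], [0.0613, 0.009, 0.1489]]
0.09 [0.0455 0.0477 0.0601]
0.1 [0.0453 0.0467 0.0586]
0.11 [0.0455 0.0468 0.0597]
0.12 [0.0452 0.0468 0.0588]
0.13 [0.0453 0.047  0.0596]
0.14 [0.0457 0.0499 0.0605]
ear [[0.0658, -0.0169, 0.0813], [0.0682, -0.0133, 0.0836], [0.0701, -0.0098, 0.0844]]
top 257 [[0.0438, -0.0106, 0.0944], [0.0494, 0.0064, 0.1441], [0.0594, 0.012, 0.1491]]
0.09 [0.044  0.0486 0.0576]
0.1 [0.0439 0.0472 0.0556]
0.11 [0.0438 0.0477 0.0569]
0.12 [0.0439 0.0462 0.0569]
0.13 [0.0438 0.0466 0.0567]
0.14 [0.0443 0.0508 0.0591]
ear [[0.0391, -0.0029, 0.0828], [0.0439, 0.0107, 0.0839], [0.0549, 0.0146, 0.0847]]
```

View pics/s9.png

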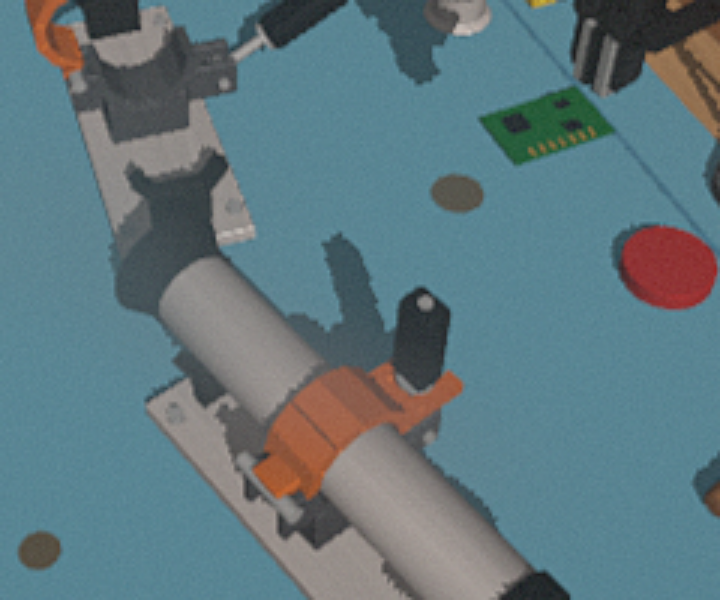

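View pics/t9.png

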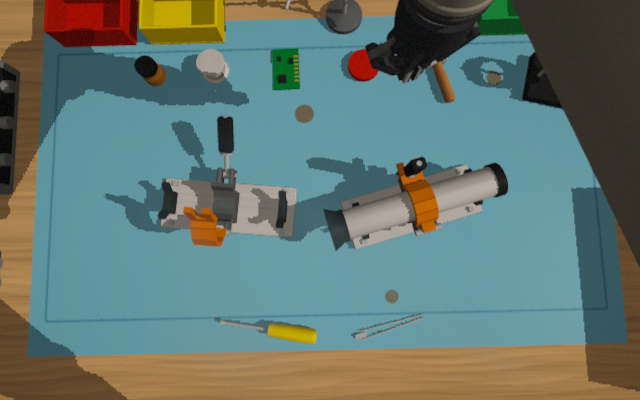

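The cap is shut and the bolt stands in its slot with the grip face vertical (x ≈ 45.5 mm at every height from 90 to 140 mm). The spare at (205,225) is unmoved and the gripper is clear, so I hand in.

```bash
python3 -c "
from bench import r
print(r.hand_in())"
```

```text
the job is handed in; nothing more can be done
None
```

The clamp with the tube in it is closed and bolted, and I handed the job in at about 8.6 s; no verdict was reported. I pushed the orange half over with the fingertips and pressed it home with about 65 N. Then I pushed the bolt up into the ear's slot against its stop with about 20 N.

**Last checks**
- **Cap:** the ear's top measured about 83.5 mm high, against 83 mm when fully shut.
- **Bolt:** the grip's face was vertical within about 1 mm over 50 mm of height, so the bolt is upright in the slot.
- **Spare clamp and gripper:** the spare looked unmoved, and the gripper was about 10 cm clear of everything I had worked on.

**One thing went slightly wrong:** during the first push on the bolt the tool drifted up and tilted about 3°. I backed off, straightened it and pushed again lower down. No checks failed or disagreed.

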